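# Check that a brake lever stops short of the bar

### The arm

A 6-joint arm with a two-finger parallel gripper is mounted at the origin on the work surface; the furniture and walls round the work are solid. World frame = base frame: x ahead of the robot, y to its left, z up, the work surface at z = 0. Lengths are in m, angles in degrees, forces in N, time in s.
With the tool pointing down it reaches from about 0.375 to 0.9 m from the base axis. Payload 3.1 kg.
Tool frame: the origin (TCP) lies at the centre of the arm's flange, where the gripper is bolted on; the fingertips stand 182 mm ahead of it and the grasp point (between the pads) lies bot.grip_point_offset ahead of it (bot.grip_point_offset is the distance from the TCP to the grasp point, in m); x points along the fingers, z is the direction in which the jaws open and shut, and the axes are right-handed (so a half turn about x gives the same grasp; the last joint's range is limited). The gripper opens to 87 mm and grips with 3 to 60 N. Pads are 19 mm wide; open, the fingers measure 117 mm over their backs; the gripper's body (75 mm by 190 mm) begins 51 mm behind the grasp point.
Start: joints at [53.944, 30.224, 82.088, -0, 67.689, -10.227], TCP at [0.272, 0.563, 0.405] pointing down, gripper open.
Joint ranges: [-176.69, 176.69], [-43.24, 126.21], [12.49, 139.97], [-82, 262], [0, 151.66], [-163.58, 163.58]. Speed limits (degrees/s): [159.86, 159.86, 180, 180, 180, 180].

### API

Orientations are given as a 3x3 rotation matrix whose columns are the frame's x, y, z axes.
In Python, from rig import bot gives the robot as it stands.
- The arm moves only by the tool step_arm, never from a script. Its argument "motion" is a list that holds one entry, the list of rows, each a list of 7 numbers: the turn, a rotation vector about the world's x, y, z in degrees, then the shift along the world's x, y, z in mm, then the finger opening in mm, from 0 to 87. A call has 1 to 12 rows; each row is the pose to reach, as a shift and turn from the pose commanded when the call began; what a row does not reach only later rows make up. A row lasts 1/12 s, in which the tool goes at most 41.7 mm and 7.16 degrees, less where a joint would pass 70% of its speed; a pose out of reach is approached as far as the arm can. A call with a gripper value outside its range is refused whole. The fingers move at their own pace and stop on an object; the grip force is fixed at half the most. Time passes only in rows, so rows that repeat a pose let the fingers close. It gives the time, the measured TCP pose, the force and the opening at its end, in the units of the state.
- bot.read_state(): the state, without advancing time (a new reading comes with each control period).
- bot.capture(name): name is "scene" or "top" or "wrist"; returns a dict with "frame" (400x640x3 uint8, red, green, blue), "range_z" (400x640 float32, m along the optical axis (not along the pixel's ray), 0 where there is no reading), "fx", "fy", "cx", "cy" (pixels), "cam_to_world" (4x4, takes a point from camera to world coordinates). Camera axes: x right, y down, z forward; pixel columns grow to the right and rows downward; lengths in m; the calibration is good to about 2 mm. A picture is of the moment at which its call begins.
- bot.hand_in(): hands the job in, once; it reports no verdict.
The state is a dict: "time_s": time; "joint_positions": joint angles; "qvel": joint speeds; "tau": joint torques, N m; "position": TCP position; "tcp_rot": TCP orientation; "force": force on the tool from outside, world axes, zero at the start; "moment": the same for the moment, N m; "opening": opening from 0.0 (shut) to 1.0 (fully open).
Only numpy, scipy, OpenCV 4.12 (cv2) and the standard library are available. Lean on these libraries where they do the work, as an engineer would, in place of code of your own. Each camera call takes 0.05 s, during which the arm holds its last target.

### The job

Check the brake lever on the stand with the red hand grip. Press the lever in towards the bar with the outside of the fingers, without pinching it, until it comes up against its stop and keep it there a moment; let it come all the way back out, then press it fully in a second time and finish like that, the robot still holding the lever in against its stop, so that I can measure the gap to the bar. Do not strain the lever, and leave the lever with the blue grip and everything else on the bench alone.

Things in the scene. Friction and masses are not known exactly. Their poses are not given: they have to be found in the camera images.
- red_stand: Fixed bench stand, base 90 x 130 mm, grey upright, level handlebar stub with red hand grip 30 mm thick. Origin: centre of its underside. +y runs along the bar to the open end; the lever is on the -x side. Bar axis 140 mm up; grip y +2 to +88, upright and clamp block (top 158 mm up) y -70 to -34, black lever perch y -43 to -16 mm. Carries the lever to check.
- brake_lever (a joint): Aluminium lever on the red-grip stand: 0 = fully out (rest), 0.40 rad = against its hard stop, blade still about 20 mm clear of the grip. Turns about an upright axis, springs back by itself; at the pad point about 2.5 N to start, 8 N at the stop. Blade 12 mm thick (its x), 16 mm high; round tip 124 mm from the pivot.
- brake_lever_pad (a point): Point to press: middle of the blade's thickness and height, 85 mm from the pivot, 140 mm above the bench. Frame turns with the lever: z up, y along the blade from pivot to tip, +x the way it is pressed (to the bar). The outer face to press is 6 mm towards -x; the space outside it is free down to 85 mm above the bench.
- brake_lever_pivot (a point): Centre of the brake lever's upright pivot, at mid height of the blade; at stand-frame x = -60, y = -30 mm. Seen from above, the lever turns clockwise about it as it is pressed in.
- blue_stand: Fixed bench stand, base 90 x 130 mm, grey upright, level handlebar stub with blue hand grip 30 mm thick. Origin: centre of its underside. +y runs along the bar to the open end; the lever is on the -x side. Bar axis 140 mm up; grip y +2 to +88, upright and clamp block (top 158 mm up) y -70 to -34, black lever perch y -43 to -16 mm. Not to be touched. The stands may swap places.
- clutch_lever (a joint): Angle of the same kind of lever on the blue-grip stand; 0 = fully out. Leave it alone.
- mug: Bystander, leave alone: cream enamel mug, 83 x 112 x 81 mm high; origin at the centre of its underside.
- square: Bystander, leave alone: steel try square lying flat, 92 x 166 x 18 mm; origin at the centre of its underside.
- soapstone: Bystander, leave alone: flat soapstone marker in a metal holder, 18 x 147 x 10 mm; origin at the centre of its underside.
- tape_measure: Bystander, leave alone: yellow tape measure standing on its base, 32 x 82 x 66 mm high; origin at the centre of its underside.

How it is judged (in metres and radians):
On the way, in this order (a step that is already met when the one before it is completed fails the run):
1. the brake lever is pressed fully in by the fingers (value of joint brake_lever above 0.36 rad and contact force between the fingers and brake_lever above 3 N), for 0.3 s.
2. the brake lever is let all the way back out (value of joint brake_lever below 0.03 rad and contact force between the fingers and brake_lever below 1.5 N), for 0.1 s.
3. the brake lever is pressed fully in a second time (all of step 1), for 0.3 s.
At the end, for the whole second after the job is handed in: The fingers still hold the brake lever in: its angle is above 0.36 rad (stop at 0.40) and the fingers press on it with more than 3 N; the lever on the blue-grip stand is fully out (all of step 3 and value of joint clutch_lever below 0.03 rad); the arm keeps its last pose, push and grip.
It fails at once if the brake lever is pressed with more than 45 N (contact force between the fingers and brake_lever above 45 N).
It fails at once if the brake lever is pinched or pulled from the inside: the fingers touch it while the grasp point is at or inside the blade instead of outside it (contact force between the fingers and brake_lever above 1 N and x of the grasp point in the frame of brake_lever_pad above -0.002 m).
It fails at once if the arm or hand, other than the fingers, leans on the red-grip stand with more than 5 N (contact force between the arm and red_stand above 5 N).
It fails at once if the robot touches the blue-grip stand or its lever (contact force between any of the fingers, the arm and blue_stand above 1 N).
It fails at once if the mug, try square, soapstone or tape measure is moved by more than 20 mm (distance of any of mug, soapstone, square, tape_measure from where it was at the start of the episode above 0.02 m).
It also fails if it takes over 42 s, if anything falls off the work surface, if the arm or the gripper's body presses on something with over 40 N, if the wrist force passes 120 N, or if a joint passes its speed limit or range.

## Working session

There is one attempt and no reset: what is moved stays moved. The work goes in short steps, Python scripts to look and compute and a tool call to move; the robot and the scene stay as the last step left them, time stands still between calls to the robot, and variables do not carry over. Pictures are saved under pics/ and viewed, and the job is handed in when it is done.

Besides the shell and the picture viewer there is one more tool, called after "Call:" by a JSON object that holds its "name" and its "arguments", one argument or row to a line. step_arm: Moves the arm, as the interface text tells. Its arguments: {"type":"object","properties":{"motion":{"type":"array"}},"required":["motion"]}

```bash
ls; mkdir -p pics; python3 - <<'E'
from rig import bot
import cv2,numpy as np
print(bot.grip_point_offset); s=bot.read_state(); print(s)
for n in ["scene","top","wrist"]:
    c=bot.capture(n); cv2.imwrite(f"pics/{n}0.png",c["frame"][:,:,::-1]); np.savez(f"pics/{n}0.npz",**c)
    print(n,c["fx"],c["cx"],c["cy"],c["cam_to_world"].round(3).tolist())
E
```

```text
pics
0.1635
{'time_s': 0.0, 'joint_positions': array([ 5.39446176e+01,  3.02793050e+01,  8.21571782e+01, -1.25496822e-03,
        6.76898140e+01, -1.02286095e+01]), 'qvel': array([-0.04191246,  0.049788  , -0.03523929,  0.08485917, -0.03702615,
       -0.0090588 ]), 'tau': array([ 1.43398724e-03, -4.40053225e+01, -1.76589721e+01,  6.33807667e-02,
        5.83010016e-02, -1.71459087e-04]), 'position': array([0.2720619 , 0.56229035, 0.40376318]), 'tcp_rot': array([[-1.28099535e-03, -9.00118695e-01,  4.35642852e-01],
       [-1.79398853e-03,  4.35644577e-01,  9.00116983e-01],
       [-9.99997570e-01,  3.71507387e-04, -2.17286129e-03]]), 'force': array([-0.34447723, -0.61590957,  0.61490808]), 'moment': array([-0.00723521,  0.00378018,  0.00545634]), 'opening': 1.0022953459898154}
scene 455.7394850041912 319.95672819456195 204.9894016402872 [[0.558, -0.363, 0.747, -0.541], [-0.83, -0.255, 0.496, -0.65], [0.011, -0.896, -0.443, 0.66], [0.0, 0.0, 0.0, 1.0]]
top 439.9275313649489 320.3259756115868 200.58928559301347 [[0.002, -0.986, 0.165, 0.225], [-1.0, -0.003, -0.006, -0.014], [0.006, -0.165, -0.986, 1.217], [0.0, 0.0, 0.0, 1.0]]
wrist 282.49320147984736 318.58398989251907 198.8478397746795 [[0.437, 0.872, 0.22, 0.211], [0.9, -0.423, -0.109, 0.591], [-0.002, 0.245, -0.969, 0.384], [0.0, 0.0, 0.0, 1.0]]
```

View pics/scene0.png

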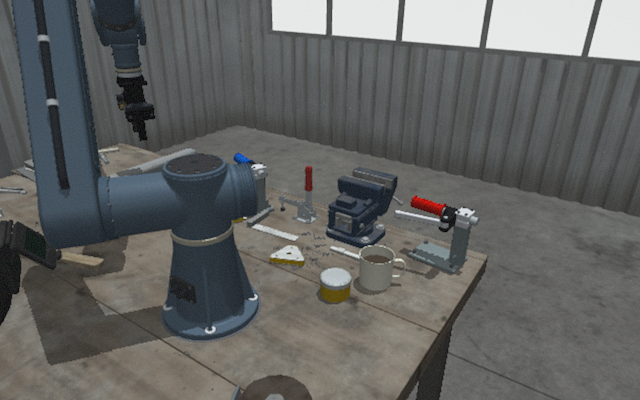

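View pics/top0.png

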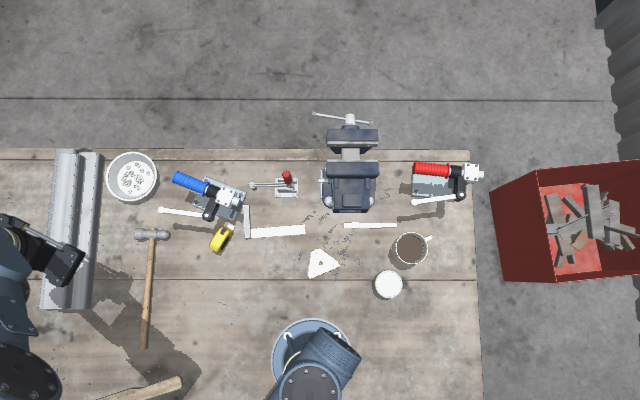

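View pics/wrist0.png

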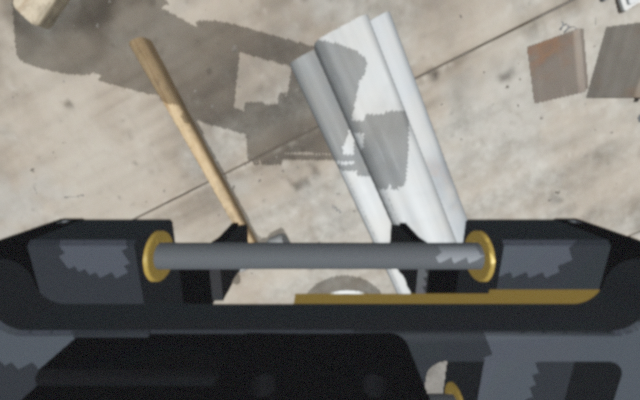

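The top view shows the red stand at the far right: grip at about (432,169), pivot at (460,196), and lever tip at (413,204). The mug at (410,248) is in front of it. The blue stand is on the left at (205,190). Next I'll measure the red stand.

```bash
cat > h.py <<'E'
import numpy as np,cv2
def load(n): return dict(np.load(f"pics/{n}.npz"))
def pts(c):
    z=c["range_z"]; v,u=np.mgrid[0:z.shape[0],0:z.shape[1]]
    P=np.stack([(u-c["cx"])/c["fx"]*z,(v-c["cy"])/c["fy"]*z,z,np.ones_like(z)],-1)@c["cam_to_world"].T
    P[z==0]=np.nan
    return P[...,:3]
E
python3 - <<'E'
from h import *
for n in ["top0","scene0"]:
    c=load(n);P=pts(c);f=c["frame"].astype(int)
    hsv=cv2.cvtColor(c["frame"],cv2.COLOR_RGB2HSV)
    red=(f[...,0]>120)&(f[...,1]<60)&(f[...,2]<60)
    reg=(P[...,0]>0.4)&(P[...,0]<0.8)&(P[...,1]<-0.15)&(P[...,1]>-0.6)
    m=red&reg&(P[...,2]>.1)&(P[...,2]<.2)
    q=P[m]; print(n,"red",m.sum(),q.mean(0),q.min(0),q.max(0))
    d=q[:,:2]-q[:,:2].mean(0);w,V=np.linalg.eigh(d.T@d);a=V[:,1];print("axis",a, np.degrees(np.arctan2(a[1],a[0])),(d@a).min(),(d@a).max())
    up=reg&(P[...,2]>.12)&(P[...,2]<.18)&~red
    vv,uu=np.where(up)
    print(up.sum(),uu.min(),uu.max(),vv.min(),vv.max())
    im=cv2.resize(c["frame"][vv.min()-40:vv.max()+60,max(0,uu.min()-40):uu.max()+40,::-1],None,fx=4,fy=4,interpolation=cv2.INTER_NEAREST)
    print(im.shape,max(0,uu.min()-40),vv.min()-40)
    cv2.imwrite(f"pics/{n}_crop.png",im[:600,:800])
    b=up&(hsv[...,1]<60)&(f.sum(-1)>450)
    q=P[b];print("bright",len(q),q.min(0),q.max(0))
    np.set_printoptions(suppress=True,precision=3)
    print(q[::max(1,len(q)//60)])
E
```

```text
top0 red 127 [ 0.47735338 -0.29618564  0.14869926] [ 0.4658351  -0.33887318  0.13987023] [ 0.50108551 -0.253375    0.1587556 ]
axis [0.04661507 0.99891293] 87.32818472576312 -0.04185185180477474 0.042903033641360756
1503 372 484 129 203
(696, 768, 3) 332 89
bright 545 [ 0.40004915 -0.42627693  0.13613717] [ 0.55203974 -0.15039251  0.16596191]
[[ 0.552 -0.152  0.153]
 [ 0.548 -0.161  0.157]
 [ 0.502 -0.158  0.155]
 [ 0.495 -0.379  0.155]
 [ 0.496 -0.405  0.154]
 [ 0.492 -0.393  0.16 ]
 [ 0.491 -0.385  0.153]
 [ 0.49  -0.412  0.155]
 [ 0.487 -0.395  0.159]
 [ 0.485 -0.378  0.158]
 [ 0.485 -0.401  0.155]
 [ 0.482 -0.381  0.156]
 [ 0.482 -0.402  0.16 ]
 [ 0.48  -0.381  0.154]
 [ 0.48  -0.403  0.156]
 [ 0.477 -0.377  0.159]
 [ 0.477 -0.4    0.159]
 [ 0.48  -0.426  0.148]
 [ 0.475 -0.388  0.157]
 [ 0.474 -0.409  0.161]
 [ 0.472 -0.375  0.159]
 [ 0.472 -0.397  0.158]
 [ 0.474 -0.423  0.15 ]
 [ 0.47  -0.39   0.156]
 [ 0.472 -0.416  0.148]
 [ 0.467 -0.382  0.159]
 [ 0.467 -0.404  0.158]
 [ 0.465 -0.378  0.155]
 [ 0.465 -0.4    0.157]
 [ 0.466 -0.424  0.151]
 [ 0.462 -0.394  0.158]
 [ 0.465 -0
[... 1736 characters left out ...]
6 ]
 [ 0.459 -0.4    0.16 ]
 [ 0.474 -0.413  0.157]
 [ 0.405 -0.293  0.149]
 [ 0.407 -0.305  0.151]
 [ 0.414 -0.313  0.15 ]
 [ 0.456 -0.408  0.161]
 [ 0.403 -0.297  0.148]
 [ 0.403 -0.307  0.15 ]
 [ 0.408 -0.315  0.151]
 [ 0.412 -0.324  0.152]
 [ 0.452 -0.409  0.16 ]
 [ 0.473 -0.418  0.154]
 [ 0.408 -0.315  0.148]
 [ 0.411 -0.324  0.15 ]
 [ 0.412 -0.334  0.152]
 [ 0.465 -0.416  0.154]
 [ 0.468 -0.424  0.155]
 [ 0.409 -0.325  0.148]
 [ 0.41  -0.335  0.15 ]
 [ 0.415 -0.343  0.151]
 [ 0.465 -0.418  0.152]
 [ 0.468 -0.427  0.153]
 [ 0.409 -0.335  0.148]
 [ 0.414 -0.343  0.149]
 [ 0.415 -0.353  0.151]
 [ 0.469 -0.423  0.149]
 [ 0.409 -0.345  0.149]
 [ 0.415 -0.353  0.149]
 [ 0.466 -0.428  0.149]]
```

```bash
python3 - <<'E'
from h import *
np.set_printoptions(suppress=True,precision=4)
for n in ["top0","scene0"]:
    c=load(n);P=pts(c);f=c["frame"].astype(int)
    b=(P[...,0]>.385)&(P[...,0]<.432)&(P[...,1]<-.23)&(P[...,1]>-.35)&(P[...,2]>.142)&(P[...,2]<.156)&(f.sum(-1)>300)
    q=P[b];vx,vy,x0,y0=cv2.fitLine(q[:,:2].astype(np.float32),cv2.DIST_HUBER,0,.01,.01).ravel()
    if vy<0: vx,vy=-vx,-vy
    d=(q[:,:2]-[x0,y0]);print(n,len(q),"ang",np.degrees(np.arctan2(vy,vx)),"c",x0,y0,"across",np.percentile(d@[vy,-vx],[1,50,99]),"tip y",q[:,1].min(),q[:,1].max(),"z",np.median(q[:,2]))
    print("line x at y=-.37,-.29,-.25",[x0+vx/vy*(y-y0) for y in(-.37,-.29,-.25)])
    d=(P[...,0]>.43)&(P[...,0]<.51)&(P[...,1]<-.35)&(P[...,1]>-.45)&(P[...,2]>.152)&(P[...,2]<.165)
    q=P[d];r=cv2.minAreaRect((q[:,:2]*1000).astype(np.float32));print("clamp",r,np.median(q[:,2]))
    blk=(P[...,0]>.385)&(P[...,0]<.45)&(P[...,1]<-.34)&(P[...,1]>-.40)&(P[...,2]>.13)&(f.sum(-1)<150)
    q=P[blk];print("perch",len(q),q.mean(0),q.min(0),q.max(0))
    m=(P[...,0]>.2)&(P[...,0]<.7)&(P[...,1]>-.45)&(P[...,1]<.4)&(P[...,2]>.16)
    vv=P[m]; 
    for y in np.arange(-.45,.4,.1):
        k=vv[(vv[:,1]>y)&(vv[:,1]<y+.1)&(vv[:,0]>.3)]
        if len(k): print(round(y,2),"maxz",k[:,2].max(),"minx",k[:,0].min())
E
```

```text
top0 217 ang 98.55699 c 0.40773946 -0.29445213 across [-0.0074 -0.0001  0.0065] tip y -0.34871488524043404 -0.24342236119087368 z 0.1470820534032462
line x at y=-.37,-.29,-.25 [np.float32(0.419107), np.float32(0.40706956), np.float32(0.40105084)]
clamp ((466.3608703613281, -387.7720947265625), (65.2333984375, 72.37399291992188), 7.386166572570801) 0.15654986120526804
perch 31 [ 0.4333 -0.3588  0.1377] [ 0.4069 -0.3622  0.1304] [ 0.4495 -0.3539  0.1564]
-0.45 maxz 0.16596191399338567 minx 0.4186324524741629
-0.35 maxz 0.1602268702545333 minx 0.4787993016156721
-0.25 maxz 0.16475545979423978 minx 0.47034148371511586
-0.15 maxz 0.16635401937859395 minx 0.4673945232065756
-0.05 maxz 0.16413635657172665 minx 0.46672386972946445
0.05 maxz 0.17714365927264852 minx 0.4536237557098344
0.15 maxz 0.16518730849798557 minx 0.3747530921758163
0.25 maxz 0.1626991798079378 minx 0.35502954326424896
scene0 196 ang 98.6103 c 0.4057444 -0.30446258 across [-0.0054 -0.0002  0.0081] tip y -0.3499744157980724 -0.24732086241240125 z 0.14861237834902824
line x at y=-.37,-.29,-.25 [np.float32(0.41566807), np.float32(0.40355447), np.float32(0.3974977)]
clamp ((464.00927734375, -391.3081359863281), (60.371517181396484, 74.97209930419922), 12.667893409729004) 0.15901360436278866
perch 150 [ 0.4279 -0.3719  0.1495] [ 0.4029 -0.3813  0.1304] [ 0.4499 -0.3545  0.1608]
-0.45 maxz 0.1661855706381027 minx 0.4131778477155488
-0.35 maxz 0.16300899178982858 minx 0.4730063963908866
-0.25 maxz 0.1646051758563979 minx 0.46415115390918693
-0.15 maxz 0.16491870493132366 minx 0.4636618148903815
-0.05 maxz 0.16430384128570458 minx 0.4620839935595409
0.05 maxz 0.17895288271072385 minx 0.45372644366419956
0.15 maxz 0.16597884929245704 minx 0.3910948949251225
0.25 maxz 0.16289929817911514 minx 0.4253066983196715
```

View pics/top0_crop.png

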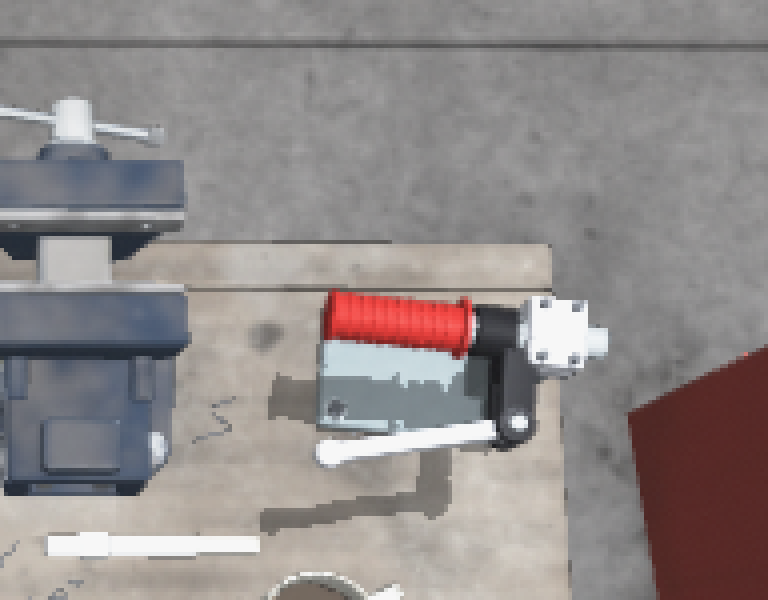

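Top and scene views agree: the blade lies at 98.6° with its top at 0.148 m, the pad is near (0.404, -0.286), and the pivot is near (0.417, -0.370). I'll swing over the bench with the fingers closing and the jaw axis turning parallel to the blade.

Call:
{"name": "step_arm", "arguments": {
  "motion": [
    [[0,0,3,15,-38,0,0],[0,0,6,30,-76,0,0],[0,0,9,45,-114,0,0],[0,0,12,60,-152,0,0],[0,0,15,75,-190,0,0],[0,0,18,90,-228,0,0],[0,0,21,105,-266,0,0],[0,0,24,120,-304,0,0],[0,0,27,135,-342,0,0],[0,0,30,150,-380,0,0],[0,0,33,165,-418,0,0],[0,0,34.4,180,-456,0,0]]
  ]
}}

```text
time_s: 1.15
position: [0.4525, 0.1046, 0.4048]
tcp_rot: [[-0.0, -0.989, -0.151], [0.0, -0.151, 0.989], [-1.0, 0.0, 0.0]]
force: [0.2, 0.7, -0.7]
opening: 0.17
```

Call:
{"name": "step_arm", "arguments": {
  "motion": [
    [[0,0,0,-5,-36,0,0],[0,0,0,-10,-72,0,0],[0,0,0,-15,-108,0,0],[0,0,0,-22,-144,0,0],[0,0,0,-30,-180,0,0],[0,0,0,-40,-216,0,0],[0,0,0,-50,-252,0,0],[0,0,0,-62,-288,0,0],[0,0,0,-74,-324,0,0],[0,0,0,-86,-360,0,0],[0,0,0,-98,-390,0,0],[0,0,0,-107,-398,0,0]]
  ]
}}

```text
time_s: 2.15
position: [0.3447, -0.2961, 0.4051]
tcp_rot: [[0.002, -0.989, -0.146], [-0.004, -0.146, 0.989], [-1.0, -0.001, -0.005]]
force: [0.5, 0.6, -0.9]
opening: 0.005
```

```bash
python3 - <<'E'
from h import *
from rig import bot
np.set_printoptions(suppress=True,precision=4)
s=bot.read_state();print(s["time_s"],s["position"],s["joint_positions"],s["force"],s["opening"])
for n in ["top","wrist","scene"]:
    c=bot.capture(n); cv2.imwrite(f"pics/{n}1.png",c["frame"][:,:,::-1]); np.savez(f"pics/{n}1.npz",**c)
c=load("wrist1");P=pts(c);f=c["frame"].astype(int)
b=(P[...,0]>.385)&(P[...,0]<.45)&(P[...,1]<-.23)&(P[...,1]>-.34)&(P[...,2]>.142)&(P[...,2]<.156)
q=P[b];print(len(q))
if len(q)>5:
    vx,vy,x0,y0=cv2.fitLine(q[:,:2].astype(np.float32),cv2.DIST_HUBER,0,.01,.01).ravel()
    print(np.degrees(np.arctan2(vy,vx)),x0,y0,q.min(0),q.max(0),np.median(q[:,2]),[x0+vx/vy*(y-y0) for y in(-.37,-.286,-.25)])
E
```

```text
2.15 [ 0.3447 -0.2961  0.4051] [ -54.7827   17.0658  105.7118   -0.0791   56.962  -153.1149] [ 0.4893  0.6058 -0.9112] 0.004656931427941313
0
```

View pics/wrist1.png

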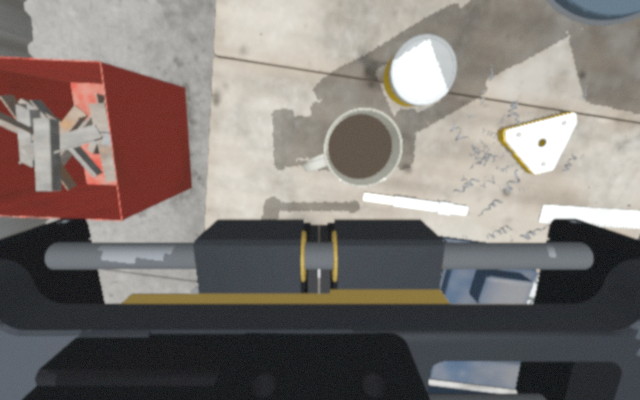

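View pics/scene1.png

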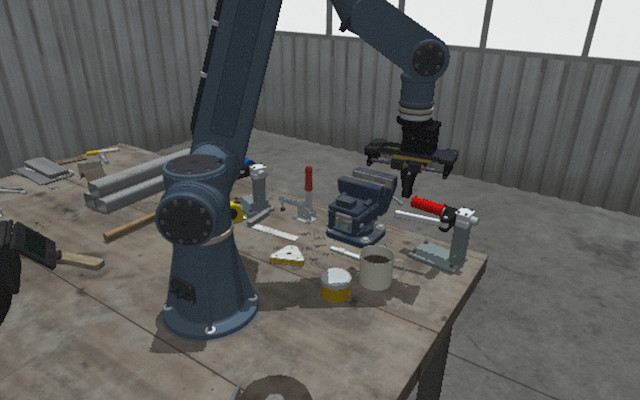

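The wrist camera faces the robot side, with the mug at (362,147), so it can't see the lever. In the scene view the closed fingers sit outside the lever, above it. I'll descend outside it now.

Call:
{"name": "step_arm", "arguments": {
  "motion": [
    [[0,0,0,0,0,-30,0],[0,0,0,0,0,-60,0],[0,0,0,0,0,-85,0],[0,0,0,5,0,-103,0],[0,0,0,10,0,-103,0],[0,0,0,10,0,-103,0]]
  ]
}}

```text
time_s: 2.8
position: [0.3564, -0.2904, 0.3014]
tcp_rot: [[-0.001, -0.989, -0.151], [0.001, -0.151, 0.989], [-1.0, 0.0, 0.002]]
force: [0.5, -0.7, 0.5]
opening: 0.006
```

```bash
python3 - <<'E'
from h import *
from rig import bot
np.set_printoptions(suppress=True,precision=4)
s=bot.read_state();print(s["time_s"],s["position"],s["joint_positions"],s["force"],s["opening"])
for n in ["top","scene"]:
    c=bot.capture(n); np.savez(f"pics/{n}2.npz",**c)
    a=c["frame"][:,:,::-1]; a=a[130:270,350:500] if n=="scene" else a[130:270,370:520]
    cv2.imwrite(f"pics/{n}2.png",cv2.resize(a,None,fx=4,fy=4,interpolation=cv2.INTER_CUBIC))
    P=pts(c)
    b=(P[...,0]>.33)&(P[...,0]<.39)&(P[...,1]<-.25)&(P[...,1]>-.34)&(P[...,2]>.11)&(P[...,2]<.185)
    q=P[b];print(n,len(q)); 
    for z in np.arange(.11,.185,.01):
        k=q[(q[:,2]>z)&(q[:,2]<z+.01)]
        if len(k): print(round(z,3),len(k),k.min(0),k.max(0))
E
```

```text
2.8 [ 0.3564 -0.2904  0.3014] [ -53.1562   27.7774  111.0003    0.0337   41.3116 -151.8729] [ 0.5175 -0.6682  0.4701] 0.006298798988805454
top 0
scene 265
0.12 28 [ 0.3442 -0.3007  0.1228] [ 0.3637 -0.2818  0.1297]
0.13 34 [ 0.3428 -0.3013  0.1302] [ 0.3688 -0.2837  0.1386]
0.14 35 [ 0.3417 -0.3028  0.1403] [ 0.3651 -0.2831  0.1499]
0.15 43 [ 0.3426 -0.3038  0.15  ] [ 0.3625 -0.2806  0.16  ]
0.16 49 [ 0.3411 -0.3066  0.1606] [ 0.3684 -0.2791  0.17  ]
0.17 58 [ 0.3425 -0.3081  0.1701] [ 0.3658 -0.2753  0.1798]
0.18 18 [ 0.3439 -0.3099  0.1801] [ 0.3569 -0.2762  0.1849]
```

View pics/scene2.png

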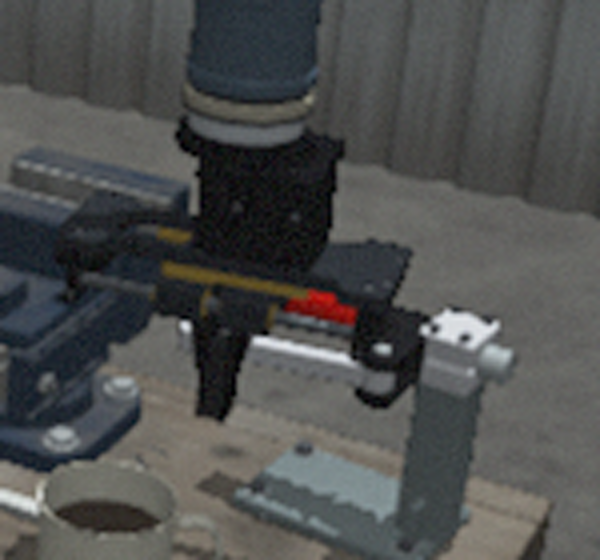

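View pics/top2.png

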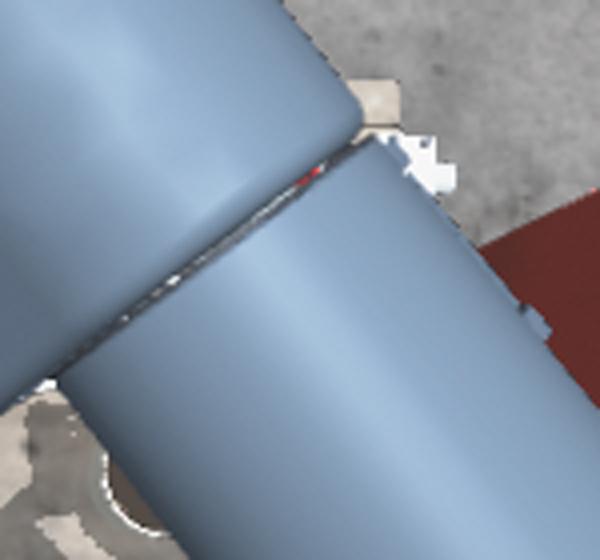

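The scene view shows the closed fingers outside the blade, with tips at about 0.12 m and the blade beside them at crop (300,355). They have about 32 mm to go before contact, so I'll approach slowly.

Call:
{"name": "step_arm", "arguments": {
  "motion": [
    [[0,0,0,6,1,0,0],[0,0,0,12,2,0,0],[0,0,0,18,3,0,0],[0,0,0,24,4,0,0],[0,0,0,29,4,0,0],[0,0,0,33,4,0,0],[0,0,-2,37,4,0,0],[0,0,-4,41,5,0,0],[0,0,-6,44,6,0,0],[0,0,-6,44,6,0,0],[0,0,-6,44,6,0,0]]
  ]
}}

```text
time_s: 3.82
position: [0.3988, -0.2852, 0.3016]
tcp_rot: [[-0.002, -0.999, -0.046], [0.001, -0.046, 0.999], [-1.0, 0.002, 0.001]]
force: [-4.9, -0.2, 2.6]
opening: 0.008
```

Call:
{"name": "step_arm", "arguments": {
  "motion": [
    [[0,0,-2,3,1,0,0],[0,0,-4,6,1,0,0],[0,0,-6,9,2,0,0],[0,0,-8,12,2,0,0],[0,0,-10,15,2,0,0],[0,0,-12,18,2,0,0],[0,0,-12,18,2,0,0],[0,0,-12,18,2,0,0]]
  ]
}}

```text
time_s: 4.48
position: [0.416, -0.2829, 0.3015]
tcp_rot: [[-0.004, -0.987, 0.162], [0.002, 0.162, 0.987], [-1.0, 0.005, 0.002]]
force: [-7.2, -0.7, 3.5]
opening: 0.007
```

```bash
cat > look.py <<'E'
from h import *
import sys
from rig import bot
np.set_printoptions(suppress=True,precision=4)
s=bot.read_state();print(s["time_s"],s["position"],s["joint_positions"],s["force"],s["moment"],s["opening"])
k=sys.argv[1]
c=bot.capture("scene"); np.savez(f"pics/s{k}.npz",**c)
a=c["frame"][:,:,::-1][130:270,350:500]
cv2.imwrite(f"pics/s{k}.png",cv2.resize(a,None,fx=4,fy=4,interpolation=cv2.INTER_CUBIC))
P=pts(c);f=c["frame"].astype(int)
b=(P[...,0]>.385)&(P[...,0]<.455)&(P[...,1]<-.23)&(P[...,1]>-.35)&(P[...,2]>.143)&(P[...,2]<.154)&(f.sum(-1)>330)&(f.max(-1)-f.min(-1)<60)
q=P[b];print(len(q))
if len(q)>8:
    vx,vy,x0,y0=cv2.fitLine(q[:,:2].astype(np.float32),cv2.DIST_HUBER,0,.01,.01).ravel()
    print("lever dir",np.degrees(np.arctan2(vy,vx))%180,x0,y0,q.min(0),q.max(0))
    print("dir from pivot",[np.degrees(np.arctan2(m[1]+.370,m[0]-.4155)) for m in [q[q[:,1]<-.31].mean(0),q[q[:,1]>-.28].mean(0)]])
E
python3 look.py 3
```

```text
4.4833 [ 0.416  -0.2829  0.3015] [ -46.9436   30.1516  104.9009   -0.1288   45.2203 -127.515 ] [-7.1955 -0.6565  3.5226] [ 0.0109  1.0952 -0.0163] 0.0068917559541458555
74
lever dir 82.66643 0.42360544 -0.32109877 [ 0.4147 -0.3494  0.1456] [ 0.4393 -0.2494  0.1525]
dir from pivot [np.float64(79.85862852848143), np.float64(81.54862363610994)]
```

View pics/s3.png

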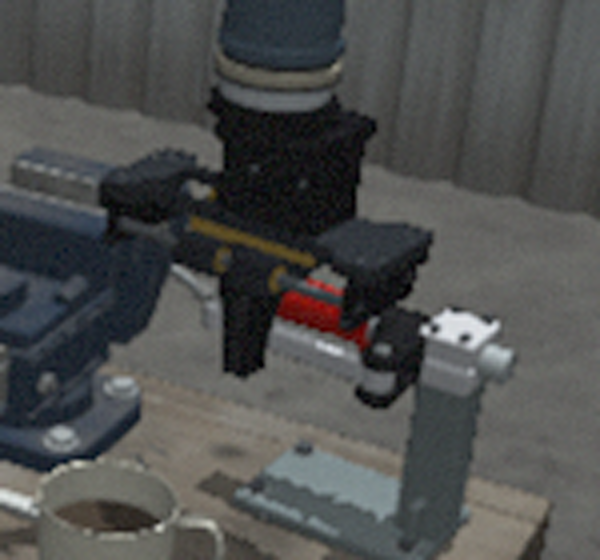

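The lever (crop 320,345) is about 16° in, with 7 N on it. Now small steps on to the stop.

Call:
{"name": "step_arm", "arguments": {
  "motion": [
    [[0,0,-2,3,0,0,0],[0,0,-4,6,0,0,0],[0,0,-4,6,0,0,0],[0,0,-4,6,0,0,0]]
  ]
}}

```text
time_s: 4.87
position: [0.4217, -0.2829, 0.3015]
tcp_rot: [[-0.005, -0.973, 0.231], [0.003, 0.231, 0.973], [-1.0, 0.006, 0.001]]
force: [-7.1, -0.0, 4.4]
opening: 0.002
```

Call:
{"name": "step_arm", "arguments": {
  "motion": [
    [[0,0,-1,1.5,0,0,0],[0,0,-1.5,3,0,0,0],[0,0,-1.5,3,0,0,0],[0,0,-1.5,3,0,0,0]]
  ]
}}

```text
time_s: 5.2
position: [0.4241, -0.2829, 0.3015]
tcp_rot: [[-0.007, -0.967, 0.255], [0.003, 0.255, 0.967], [-1.0, 0.008, 0.001]]
force: [-10.9, -1.0, 5.1]
opening: 0.006
```

```bash
python3 look.py 4
```

```text
5.2 [ 0.4241 -0.2829  0.3015] [ -46.2409   30.5507  103.9138   -0.2551   45.9406 -121.2681] [-10.9165  -0.9897   5.0571] [-0.1752  1.6209  0.009 ] 0.006230720766753187
61
lever dir 75.75562 0.4287941 -0.3133604 [ 0.4176 -0.3495  0.1472] [ 0.4456 -0.2527  0.1521]
dir from pivot [np.float64(76.23502911587458), np.float64(76.63192204308648)]
```

Call:
{"name": "step_arm", "arguments": {
  "motion": [
    [[0,0,0,1,0,0,0],[0,0,0,1,0,0,0],[0,0,0,1,0,0,0]]
  ]
}}

```text
time_s: 5.5
position: [0.4245, -0.283, 0.3015]
tcp_rot: [[-0.009, -0.967, 0.255], [0.003, 0.255, 0.967], [-1.0, 0.01, 0.001]]
force: [-12.7, -2.6, 7.1]
opening: 0.006
```

The lever reads about 22.5° in. The last 1 mm command only added force and moved the tool about 0.4 mm, so it is on the stop. I'll add 1 mm and hold.

Call:
{"name": "step_arm", "arguments": {
  "motion": [
    [[0,0,0,1,0,0,0],[0,0,0,1,0,0,0],[0,0,0,1,0,0,0],[0,0,0,1,0,0,0],[0,0,0,1,0,0,0],[0,0,0,1,0,0,0]]
  ]
}}

```text
time_s: 6.0
position: [0.4249, -0.283, 0.3015]
tcp_rot: [[-0.011, -0.967, 0.255], [0.003, 0.255, 0.967], [-1.0, 0.011, 0.001]]
force: [-15.1, -2.9, 7.6]
opening: 0.004
```

```bash
python3 look.py 5
```

```text
6.0 [ 0.4249 -0.283   0.3015] [ -46.1476   30.6199  103.7554   -0.427    46.1968 -121.0959] [-15.0758  -2.8664   7.6301] [-0.4231  2.3719 -0.0728] 0.003741080282657328
63
lever dir 77.09757 0.4306764 -0.30790576 [ 0.4185 -0.3487  0.1461] [ 0.4526 -0.2505  0.1527]
dir from pivot [np.float64(75.08918105952954), np.float64(76.58808960784243)]
```

View pics/s5.png

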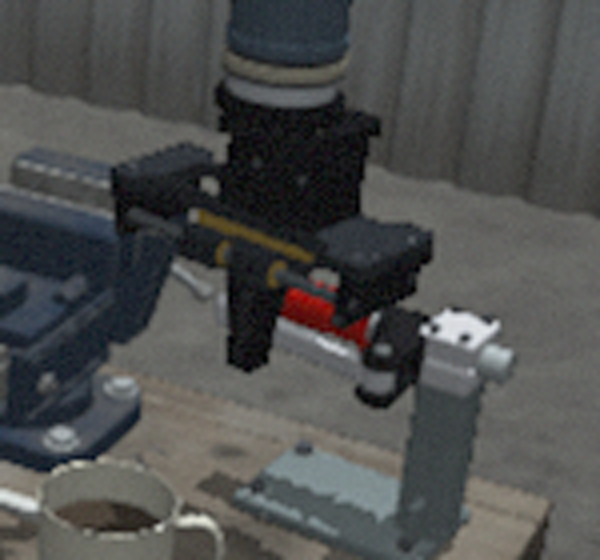

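Held at the stop with about 15 N along x. The view shows the blade (crop 320,345) swung in towards the grip. Now release it fully.

Call:
{"name": "step_arm", "arguments": {
  "motion": [
    [[0,0,3,-5,-1,0,0],[0,0,6,-10,-1,0,0],[0,0,9,-15,-2,0,0],[0,0,12,-20,-3,0,0],[0,0,15,-25,-3,0,0],[0,0,18,-30,-4,0,0],[0,0,21,-36,-5,0,0],[0,0,23.5,-42,-6,0,0],[0,0,23.5,-48,-6,0,0],[0,0,23.5,-54,-6,0,0],[0,0,23.5,-54,-6,0,0],[0,0,23.5,-54,-6,0,0]]
  ]
}}

```text
time_s: 7.05
position: [0.3742, -0.2895, 0.3018]
tcp_rot: [[0.001, -0.989, -0.148], [-0.0, -0.148, 0.989], [-1.0, -0.0, -0.0]]
force: [0.6, -0.2, -0.2]
opening: 0.006
```

```bash
python3 look.py 6
```

```text
7.05 [ 0.3742 -0.2895  0.3018] [ -51.3032   28.4336  109.1627    0.0228   42.3766 -149.8257] [ 0.5526 -0.2445 -0.1978] [0.073  0.0104 0.0305] 0.006068344171884673
101
lever dir 99.049805 0.40751985 -0.31386632 [ 0.3915 -0.35    0.144 ] [ 0.4196 -0.2476  0.1523]
dir from pivot [np.float64(96.92174250178503), np.float64(98.379929013586)]
```

View pics/s6.png

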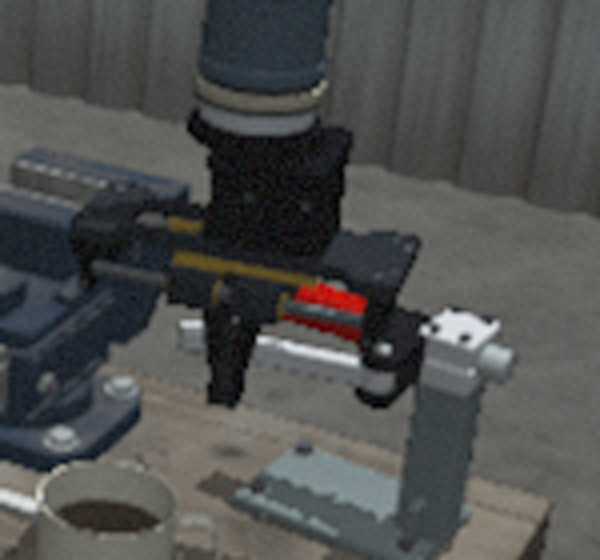

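The lever is back at 99° with no force on it, and its tip is at crop (190,335). Second press along the same path.

Call:
{"name": "step_arm", "arguments": {
  "motion": [
    [[0,0,0,0,0,0,0],[0,0,0,0,0,0,0],[0,0,0,6,0,0,0],[0,0,0,12,1,0,0],[0,0,-3,17,1,0,0],[0,0,-6,22,2,0,0],[0,0,-9,27,3,0,0],[0,0,-12,32,4,0,0],[0,0,-15,37,5,0,0],[0,0,-18,42,6,0,0],[0,0,-20,45,6,0,0],[0,0,-22,48,6,0,0]]
  ]
}}

```text
time_s: 8.1
position: [0.4215, -0.2832, 0.3015]
tcp_rot: [[-0.006, -0.973, 0.231], [0.001, 0.231, 0.973], [-1.0, 0.006, -0.001]]
force: [-8.4, -3.4, 2.8]
opening: 0.003
```

Call:
{"name": "step_arm", "arguments": {
  "motion": [
    [[0,0,-1,2,0,0,0],[0,0,-1.5,4,0,0,0],[0,0,-1.5,5,0,0,0],[0,0,-1.5,6,0,0,0],[0,0,-1.5,6,0,0,0],[0,0,-1.5,6,0,0,0],[0,0,-1.5,6,0,0,0],[0,0,-1.5,6,0,0,0],[0,0,-1.5,6,0,0,0],[0,0,-1.5,6,0,0,0]]
  ]
}}

```text
time_s: 8.93
position: [0.4252, -0.2828, 0.3011]
tcp_rot: [[-0.012, -0.967, 0.254], [0.003, 0.254, 0.967], [-1.0, 0.013, 0.0]]
force: [-15.6, -4.2, 4.8]
opening: 0.006
```

```bash
python3 look.py 7; python3 - <<'E'
from h import *
a=load("scene0")["frame"].astype(int);b=load("s7")["frame"].astype(int)
d=np.abs(a-b).max(-1)>60
# bystander / blue-stand areas, scene view
for n,(x0,y0,x1,y1) in dict(mug=(355,245,405,295),soap=(328,243,360,262),square=(245,220,302,242),blue=(230,150,272,225)).items(): print(n,d[y0:y1,x0:x1].mean())
E
```

```text
8.9333 [ 0.4252 -0.2828  0.3011] [ -46.0953   30.6707  103.7278   -0.5205   46.234  -120.9981] [-15.5827  -4.1829   4.8315] [-0.6832  2.4335  0.0203] 0.006167003649443491
64
lever dir 76.32047 0.42641026 -0.3248586 [ 0.4173 -0.349   0.1464] [ 0.4491 -0.2504  0.1531]
dir from pivot [np.float64(76.16996401624559), np.float64(76.26845451599553)]
mug 0.0028
soap 0.0
square 0.0
blue 0.14126984126984127
```

View pics/s7.png

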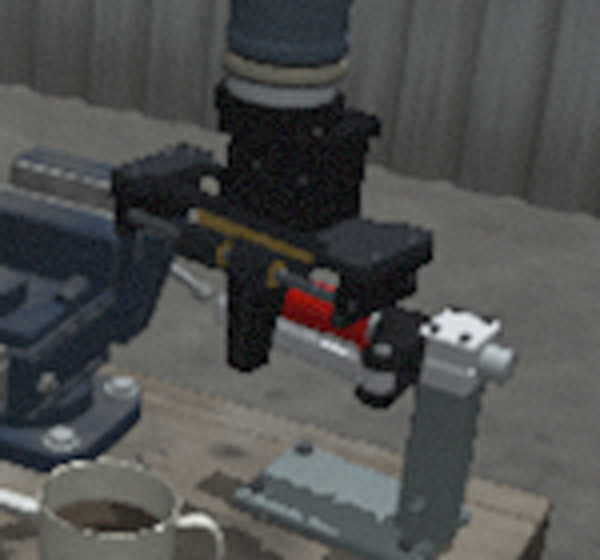

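The lever is held in at about 22.3° with about 16 N. The blue-area change in the scene view is probably the arm blocking it, so I'll check that in the top view and then hand in.

```bash
python3 - <<'E'
from h import *
from rig import bot
c=bot.capture("top");a=load("top0")["frame"].astype(int);b=c["frame"].astype(int);d=np.abs(a-b).max(-1)>60
print("blue stand+tape top diff",d[165:255,155:245].mean(),"square",d[200:240,240:308].mean(),"soap",d[218:230,342:400].mean())
s=bot.read_state();print(s["force"],s["position"])
if d[165:255,155:245].mean()<.02: print(bot.hand_in())
E
```

```text
blue stand+tape top diff 0.012098765432098766 square 0.7514705882352941 soap 0.3204022988505747
[-15.56477934  -4.14940359   5.25479372] [ 0.42515702 -0.28283787  0.30111732]
the job is handed in; nothing more can be done
None
```

I pressed the red-grip brake lever fully in twice with the side of the closed fingers, letting it come all the way out in between. The job is handed in with the robot holding it against its stop, at 9 s of the 42 s allowed.

- **First press:** the lever turned about 22° in (about 23° expected at the stop). The last 2 mm of command moved the tool only about 0.8 mm and raised the push from 11 to 15 N along x, so it was on the stop. I held it there for more than 0.5 s.
- **Release:** the lever came back to 99°, against 98.6° at the start, with no force on the fingers.
- **Second press, held at hand-in:** the lever is about 22.3° (0.39 rad) in. The force reads about 16 N along x and about 17 N in total, well under the 45 N limit. It also shows 5 N upwards on the tool, probably friction at the fingers.
- **Rest of the bench:** the blue stand and tape measure area is unchanged in the top view. The mug, soapstone and try square are unchanged in the scene view.
- **Checks that disagreed:**
    - The scene view showed a 14% change around the blue stand.
    - The top view showed changes over the square (75%) and the soapstone (32%).
    - I put these down to the arm blocking the view or casting shadow, because the other camera showed each of those areas unchanged. I did not look at those images separately to confirm it.

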